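Lid the cotton jars and turn the carousel to the front

ROBOT

A 6-joint arm with a two-finger parallel gripper is mounted at the origin on the work surface. World frame = base frame: x ahead of the robot, y to its left, z up, the work surface at z = 0. Lengths are in m, angles in degrees, forces in N, time in s.
With the tool pointing down it reaches from about 0.4 to 0.825 m from the base axis. Payload 7 kg.
Tool frame: the origin (TCP) lies at the very end of the fingers, on their centre line; the grasp point (between the pads) lies 19 mm behind it; x points along the fingers, z is the direction in which the jaws open and shut, and the axes are right-handed (so a half turn about x gives the same grasp; the last joint's range is limited). The gripper opens to 88 mm and grips with 3 to 60 N. Pads are 19 mm wide; open, the fingers measure 130 mm over their backs; the gripper's body (78 mm by 193 mm) begins 47 mm behind the grasp point.
Start: joints at [85.778, 20.546, 0.682, 0, -70.136, -16.507], TCP at [0.239, 0.631, 0.227] pointing down, gripper open.
Joint ranges: [-176.03, 176.03], [-82.01, 121.73], [-58.28, 71.71], [-173.87, 95.51], [-174.79, -0.11], [-173.66, 173.66]. Speed limits (degrees/s): [136.94, 136.94, 172.46, 180, 180, 180].

INTERFACE

Orientations are given as [roll, pitch, yaw] about the fixed x, y, z axes, in that order (R = Rz(yaw) Ry(pitch) Rx(roll)).
In Python, from plant import sensors, cams, workorder gives the robot as it stands. The module is installed in compiled form; this text tells all that it offers.
- The arm moves only by the shell command python3 -m handwheel 'ROWS' [OPENING] [FORCE]. ROWS is JSON, one flat list of numbers, 4 for each row, row after row: the shift along the tool's x, y, z in cm, then the turn about the tool's x in degrees. A call has exactly 10 rows; each row is the pose to reach, as a shift and turn from the pose commanded when the call began, along the tool's axes at that moment; what a row does not reach only later rows make up. A row lasts 1/8 s, in which the tool goes at most 62.5 mm and 10.7 degrees, less where a joint would pass 70% of its speed; a pose out of reach is approached as far as the arm can. A call with a gripper value outside its range is refused whole. OPENING is the finger opening in cm, from 0 to 8.76, set as the call begins (- or left out, the last holds). The fingers move at their own pace and stop on an object; FORCE is the grip in N (left out, the last holds). Time passes only in rows, so rows that repeat a pose let the fingers close, or fill a call up. It gives the time, the measured TCP pose, the force and the opening at its end, in the units of the state.
- sensors.get_state(): the state, without advancing time (a new reading comes with each control period).
- cams.capture(name): name is "scene" or "top" or "wrist"; returns a dict with "image" (420x560x3 uint8, red, green, blue), "fov_y" (degrees; the focal length in pixels is half the picture's height over the tangent of half this angle, whatever the lens; pixels are square), "cx", "cy" (the principal point, pixels), "xyz" and "rotation" of the camera in the world. Camera axes: x right, y down, z forward; pixel columns grow to the right and rows downward; lengths in m; the calibration is good to about 2 mm. The wrist camera is an equidistant fisheye: a pixel r from the principal point sees the ray r / f radians off the axis. A picture is of the moment at which its call begins. There is no depth.
- workorder.close_job(): hands the job in, once; it reports no verdict.
The state is a dict: "time_s": time; "joints": joint angles; "qd": joint speeds; "joint_torque": joint torques, N m; "tcp_pos": TCP position; "eef_rot": TCP orientation; "contact_force": force on the tool from outside, world axes, zero at the start; "moment": the same for the moment, N m; "gripper_width": finger opening in m.
Only numpy, scipy, OpenCV 4.12 (cv2) and the standard library are available. Lean on these libraries where they do the work, as an engineer would, in place of code of your own. Each camera call takes 0.05 s, during which the arm holds its last target.

TASK

Put each of the two loose lids on the jar of the bathroom carousel that it fits, seated down on the rim, and let go of them. Then turn the carousel until its wide jar stands at the front, in line with the pointed tongue on the foot, and finish while still gripping the carousel's steel finger peg firmly and holding the turntable still. Leave the cup, the clear box and the toothbrush where they are.

Things in the scene. Friction and masses are not known exactly. Their poses are not given: they have to be found in the camera images.
- turntable (a joint): turn of the carousel's round wooden turntable (230 mm across, top 28 mm above the counter) about its upright axis. 0 (or 2 pi) = wide jar at the front, in line with the tongue; grows counter-clockwise seen from above. Starts between 0.6 and 5.68. Turns both ways (stops at -7 and +7) against about 0.05 N m of friction; no spring or click, stays where it is left
- pointer (a point): tip of the flat pointed tongue (30 mm wide, 10 mm high) that sticks out of the carousel's fixed black foot at the front, about towards the robot. The turntable's axis is 160 mm behind this tip along the point's own +x axis; +y is to the left and z up. The foot does not move. The tongue's tip is 45 mm outside the turntable's edge
- wide_jar_mouth (a point): centre of the mouth, at rim height (70 mm above the counter), of the wide white ceramic jar that is part of the turntable: 70 mm outside, about 60 mm inside diameter, 42 mm tall, walls 4 mm, its centre 62 mm from the turntable's axis
- narrow_jar_mouth (a point): centre of the mouth, at rim height (70 mm above the counter), of the narrow white ceramic jar that is part of the turntable, opposite the wide one: 46 mm outside, about 36 mm inside diameter, 42 mm tall, walls 4 mm, its centre 66 mm from the turntable's axis
- peg_grip (a point): the turntable's finger peg: round upright steel pin 14 mm across, 45 mm tall, 95 mm from the axis, a quarter turn clockwise (from above) from the wide jar. This point is on its centre line 13 mm below its top, 60 mm above the counter. The narrow jar is a quarter turn further; opposite the peg is a low dish 52 mm across, 10 mm high
- wide_lid_knob (a point): half-way up the knob of the loose wide lid: 13 mm above the flange's top, 18 mm above its underside, 26 mm above the plug's foot. The lid: wooden flange 74 mm across, 5 mm thick; knob 16 mm across, 26 mm tall on its centre; under it a cork plug 56 mm across, 8 mm deep. Starts upright on its plug on the counter. Seated: plug in the jar's mouth, flange on the rim. 40 to 85 g. z is up
- narrow_lid_knob (a point): half-way up the knob of the loose narrow lid: 13 mm above the flange's top, 18 mm above its underside, 26 mm above the plug's foot. The lid: wooden flange 50 mm across, 5 mm thick; knob 16 mm across, 26 mm tall on its centre; under it a cork plug 32 mm across, 8 mm deep. Starts upright on its plug on the counter. Seated: plug in the jar's mouth, flange on the rim. 30 to 55 g. z is up
- wide_lid: the wide lid itself; origin at the centre of its plug's foot, 26 mm below the knob point
- narrow_lid: the narrow lid itself; origin at the centre of its plug's foot, 26 mm below the knob point
- peg: the finger peg itself: a steel sleeve that spins freely about its own upright axis on the turntable, so that it turns in the grip; origin at its foot
- cup_center (a point): bystander: centre of a red plastic cup, 72 mm across, 90 mm tall, standing upright
- box_center (a point): bystander: centre of a clear acrylic box with sliding lid, 90 x 60 x 48 mm
- toothbrush_center (a point): bystander: a green toothbrush lying on the counter beyond the carousel, 195 mm long (from 95 mm behind to 103 mm ahead of this point along its y), up to 15 mm high

How it is judged (in metres and radians):
On the way, in this order (a step that is already met when the one before it is completed fails the run):
1. both lids are seated on the jars they fit and let go, with the wide jar not yet at the front (horizontal distance between wide_lid_knob and wide_jar_mouth below 0.006 m and z of wide_lid_knob in the frame of wide_jar_mouth between 0.0145 and 0.0215 m and angle between each of wide_lid_knob, narrow_lid_knob's own z axis and vertical below 0.1 rad and horizontal distance between narrow_lid_knob and narrow_jar_mouth below 0.006 m and z of narrow_lid_knob in the frame of narrow_jar_mouth between 0.0145 and 0.0215 m and contact force between the fingers and wide_lid below 0.1 N and contact force between the fingers and narrow_lid below 0.1 N and not (y of wide_jar_mouth in the frame of pointer between -0.007 and 0.007 m and horizontal distance between wide_jar_mouth and pointer below 0.115 m)), for 0.2 s.
2. the peg is gripped and the wide jar has been turned to the front and stands still (y of wide_jar_mouth in the frame of pointer between -0.007 and 0.007 m and horizontal distance between wide_jar_mouth and pointer below 0.115 m and contact force between the fingers and peg above 1 N and velocity of joint turntable between -0.1 and 0.1 rad/s), for 0.2 s.
At the end, for the whole second after the job is handed in: Each lid sits on its own jar (centred within 6 mm, down within 3.5 mm, tilt under 0.1 rad), untouched; the wide jar is within 7 mm (6 degrees) of the tongue's centre line, on its side; the fingers press the peg with over 1 N and the turntable turns slower than 0.1 rad/s (all of step 2 and horizontal distance between wide_lid_knob and wide_jar_mouth below 0.006 m and z of wide_lid_knob in the frame of wide_jar_mouth between 0.0145 and 0.0215 m and angle between each of wide_lid_knob, narrow_lid_knob's own z axis and vertical below 0.1 rad and horizontal distance between narrow_lid_knob and narrow_jar_mouth below 0.006 m and z of narrow_lid_knob in the frame of narrow_jar_mouth between 0.0145 and 0.0215 m and contact force between the fingers and wide_lid below 0.1 N and contact force between the fingers and narrow_lid below 0.1 N); the arm keeps its last pose, push and grip.
It fails at once if the cup is disturbed (moved over 20 mm) (distance of cup_center from where it was at the start of the episode above 0.02 m).
It fails at once if the clear box is disturbed (moved over 20 mm) (distance of box_center from where it was at the start of the episode above 0.02 m).
It fails at once if the toothbrush is disturbed (moved over 20 mm) (distance of toothbrush_center from where it was at the start of the episode above 0.02 m).
It also fails if it takes over 64 s, if anything falls off the work surface, if the arm or the gripper's body presses on something with over 40 N, if the wrist force passes 120 N, or if a joint passes its speed limit or range.

## Working session

There is one attempt and no reset: what is moved stays moved. The work goes in short steps, Python scripts to look and compute and a shell command to move; the robot and the scene stay as the last step left them, time stands still between calls to the robot, and variables do not carry over. Pictures are saved under pics/ and viewed, and the job is handed in when it is done.

```bash
mkdir -p pics
python3 - <<'E'
from plant import sensors,cams
import cv2
print(sensors.get_state())
for n in ["scene","top","wrist"]:
    c=cams.capture(n); cv2.imwrite(f"pics/{n}0.png",c["image"][:,:,::-1])
    print(n,{k:v for k,v in c.items() if k!="image"})
E
```

```text
{'time_s': 0.0, 'joints': array([ 8.57795177e+01,  2.05935165e+01,  6.33521095e-01, -2.05275641e-02,
       -7.01345124e+01, -1.65077356e+01]), 'qd': array([-0.00115876,  0.04406113, -0.08780576, -0.0813266 , -0.06254039,
       -0.00261701]), 'joint_torque': array([-1.84541437e-03, -5.82711983e+01,  2.93053079e+01,  6.99680284e+00,
        6.86382395e-03, -1.73519720e-04]), 'tcp_pos': array([0.23874722, 0.63084948, 0.22559598]), 'eef_rot': array([   4.96907086,   89.90354153, -105.76613844]), 'contact_force': array([-0.70253872, -0.74334293, -0.66643301]), 'moment': array([0.00888489, 0.05633118, 0.00530474]), 'gripper_width': 0.08779617936464722}
scene {'fov_y': 42.869533637398966, 'cx': 280.1163118418405, 'cy': 208.78246483900944, 'xyz': array([1.06944218, 0.89036063, 0.83288474]), 'rotation': array([-127.71139005,    0.22341058,  152.32859802])}
top {'fov_y': 49.249714455816154, 'cx': 279.74138003834906, 'cy': 211.76156409545382, 'xyz': array([ 0.3456672 , -0.01843782,  1.1916349 ]), 'rotation': array([-167.09421532,   -0.21034645,  -82.60295122])}
wrist {'fov_y': 65.70646984690485, 'cx': 282.5791464451433, 'cy': 201.6541988080423, 'xyz': array([0.316357  , 0.60152933, 0.38436541]), 'rotation': array([ 1.62305514e+02, -1.25174678e-01, -1.10656308e+02])}
```

View pics/scene0.png

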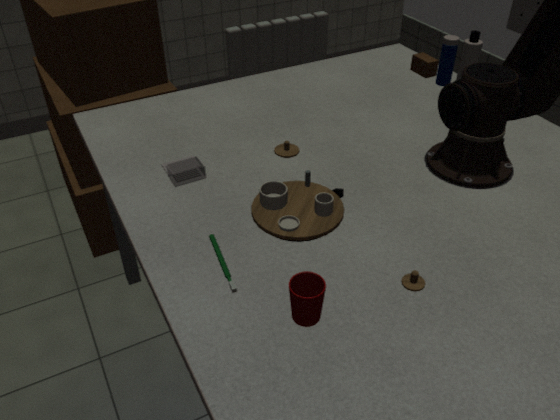

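View pics/top0.png

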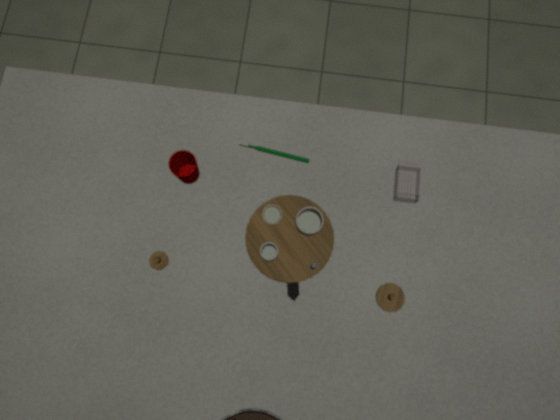

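View pics/wrist0.png

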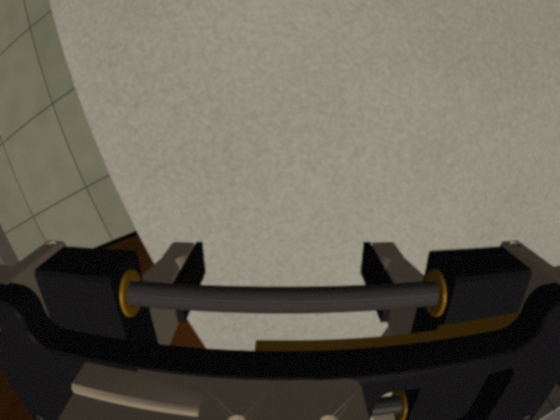

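```bash
cat > h.py <<'E'
import numpy as np, cv2
from scipy.spatial.transform import Rotation as Ro
def Rm(r): return Ro.from_euler('xyz',r,degrees=True).as_matrix()
def ray(c,u,v,fish=False):
    f=210/np.tan(np.radians(c["fov_y"]/2)); x=(u-c["cx"]);y=(v-c["cy"])
    if fish:
        r=np.hypot(x,y);t=r/f
        d=np.array([np.sin(t)*x/max(r,1e-9),np.sin(t)*y/max(r,1e-9),np.cos(t)])
    else: d=np.array([x/f,y/f,1.])
    return Rm(c["rotation"])@d
def onz(c,u,v,z,fish=False):
    d=ray(c,u,v,fish);o=np.array(c["xyz"]); return o+d*(z-o[2])/d[2]
def proj(c,p,fish=False):
    f=210/np.tan(np.radians(c["fov_y"]/2))
    q=Rm(c["rotation"]).T@(np.array(p)-np.array(c["xyz"]))
    if fish:
        t=np.arctan2(np.hypot(q[0],q[1]),q[2]);r=f*t;h=np.hypot(q[0],q[1])
        return np.array([c["cx"]+r*q[0]/h,c["cy"]+r*q[1]/h])
    return np.array([c["cx"]+f*q[0]/q[2],c["cy"]+f*q[1]/q[2]])
E
python3 - <<'E'
from plant import cams
import cv2,numpy as np,pickle
from h import *
for n in ["top","scene"]:
    c=cams.capture(n);pickle.dump(c,open(n+"0.pkl","wb"));im=c["image"]
    hsv=cv2.cvtColor(im,cv2.COLOR_RGB2HSV)
    m=((hsv[...,0]>5)&(hsv[...,0]<22)&(hsv[...,1]>75)&(hsv[...,2]>40)).astype(np.uint8)
    if n=="top": m[:120]=0
    N,l,s,ce=cv2.connectedComponentsWithStats(m)
    for i in range(1,N):
        if s[i,4]>60:
            x,y,w,h,a=s[i]
            if n=="top" or 80<y<300:
                cnt=cv2.findContours((l==i).astype(np.uint8),0,cv2.CHAIN_APPROX_NONE)[0][0]
                el=cv2.fitEllipse(cv2.convexHull(cnt)) if len(cnt)>5 else None
                print(n,s[i],ce[i],el)
t=pickle.load(open("top0.pkl","rb"));s=pickle.load(open("scene0.pkl","rb"))
a=cv2.resize(t["image"][180:310,230:350],None,fx=5,fy=4.6,interpolation=cv2.INTER_CUBIC)[:,:,::-1]
cv2.imwrite("pics/tz.png",cv2.convertScaleAbs(a,alpha=1.6))
a=cv2.resize(s["image"][130:300,240:440],None,fx=4,fy=3.5,interpolation=cv2.INTER_CUBIC)[:,:,::-1]
cv2.imwrite("pics/sz.png",cv2.convertScaleAbs(a,alpha=1.6))
E
```

```text
top [ 246  195   88   89 4660] [288.7944206  241.83025751] ((289.29229736328125, 238.5721435546875), (87.0835952758789, 87.6239242553711), 123.10486602783203)
top [149 251  19  19 261] [158.33333333 260.25670498] ((158.2743377685547, 260.2392272949219), (17.233556747436523, 18.642223358154297), 51.23270797729492)
top [376 283  28  29 618] [389.75080906 297.14563107] ((389.78009033203125, 297.1202392578125), (27.23617935180664, 28.433570861816406), 142.81851196289062)
top [229 413  46   7 211] [251.83886256 416.65402844] ((250.9151611328125, 426.7921142578125), (28.348552703857422, 54.06209182739258), 88.67311096191406)
scene [ 46 120  57  76 614] [ 69.41530945 165.14495114] ((79.57034301757812, 146.7708740234375), (67.71907043457031, 97.0023422241211), 172.2286376953125)
scene [275 141  24  16 227] [286.48017621 149.84140969] ((286.10455322265625, 148.9556884765625), (15.637102127075195, 24.129846572875977), 93.16845703125)
scene [ 252  181   92   57 2770] [299.30722022 211.04584838] ((297.2487487792969, 208.86978149414062), (56.31711196899414, 91.98694610595703), 90.64317321777344)
scene [402 271  23  19 260] [412.87307692 281.74230769] ((413.0511169433594, 280.95745849609375), (19.357908248901367, 22.837614059448242), 112.00563049316406)
```

View pics/tz.png

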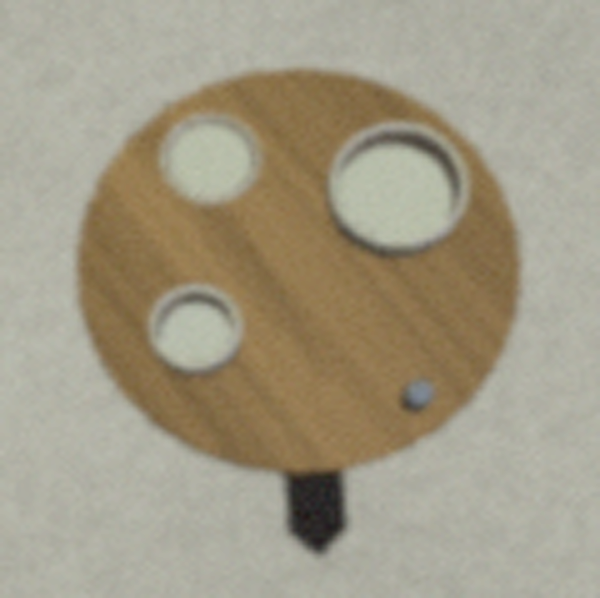

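View pics/sz.png

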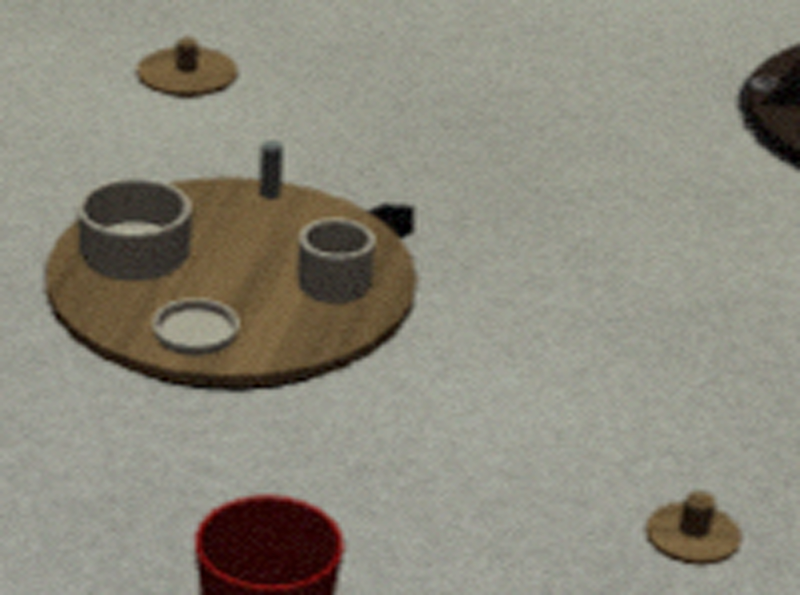

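Run:
```python
import pickle
from h import *
t=pickle.load(open("top0.pkl","rb"));s=pickle.load(open("scene0.pkl","rb"))
T={}
for n,tu,su,z in [("table",(289.3,238.6),(297.25,208.9),.026),("wide",(309.6,220.6),(273.75,188.6),.07),("narrow",(269.2,251.3),(324.5,198),.07),
 ("peg",(314,265.4),(308,171.7),.073),("dish",(272.2,214.3),(240+196/4,130+324/3.5),.038),("tip",(294,300),None,.01),
 ("wlid",(389.8,297.1),(286.5,149.8+.6),.013),("nlid",(158.3,260.2),(413,281.7+.5),.013),("cup",(184,163),(307,283),.09)]:
    a=onz(t,*tu,z)[:2]; b=onz(s,*su,z)[:2] if su else None
    T[n]=a; print(n,a.round(4),None if b is None else b.round(4))
c=T["table"]
for n in ["wide","narrow","peg","dish","tip"]:
    d=T[n]-c; print(n,np.hypot(*d).round(4),np.degrees(np.arctan2(d[1],d[0])).round(2))
```

```text
table [ 0.5439 -0.0218] [ 0.5505 -0.0151]
wide [ 0.5883 -0.0664] [ 0.5901 -0.0638]
narrow [0.4986 0.0234] [0.5005 0.0276]
peg [ 0.4781 -0.0897] [ 0.4811 -0.085 ]
dish [0.5992 0.0298] [0.6009 0.0352]
tip [ 0.3919 -0.0533] None
wlid [ 0.4302 -0.293 ] [ 0.4341 -0.2881]
nlid [0.4467 0.3056] [0.4488 0.3081]
cup [0.6905 0.2662] [0.6886 0.2692]
wide 0.0628 -45.17
narrow 0.0641 135.01
peg 0.0946 -134.16
dish 0.0756 43.09
tip 0.1553 -168.33
```

```bash
cat >> h.py <<'E'
def Rt(yawj):
    """tool pointing down, jaw axis (z) at heading yawj deg in world"""
    a=np.radians(yawj); z=np.array([np.cos(a),np.sin(a),0]); x=np.array([0,0,-1.]); return np.stack([x,np.cross(z,x),z],1)
def jaw(R): return np.degrees(np.arctan2(R[1,2],R[0,2]))
def plan(p0,j0,p1,j1):
    R0=Rt(j0); d=R0.T@(np.array(p1)-np.array(p0))*100
    # turn about tool x (down): positive turn lowers heading
    t=-((j1-j0+180)%360-180)
    print("row cm",d.round(2),"turn",round(t,1))
E
python3 - <<'E'
from plant import sensors,cams
from h import *
st=sensors.get_state();R=Rm(st["eef_rot"]);print(R.round(3),jaw(R))
c=cams.capture("wrist")
Rc=Rm(c["rotation"]);print("cam in tool",R.T@(c["xyz"]-st["tcp_pos"]),(R.T@Rc).round(3))
for z in(0,.1,.2):print(proj(c,st["tcp_pos"]-[0,0,z],True))
print(st['joints'],st['tcp_pos'])
j=jaw(R)
for jj in (j,j+10): plan([.239,.631,.227],j,[.4477,.307,.15],jj)
E
```

```text
[[-0.     0.935 -0.354]
 [-0.001 -0.354 -0.935]
 [-1.     0.     0.001]] -110.73140026128449
cam in tool [-0.15862174  0.0829594   0.00025051] [[-0.001 -0.304  0.953]
 [ 0.001 -0.953 -0.304]
 [ 1.     0.001  0.001]]
[281.6998058  257.87833842]
[281.8261591  202.12942006]
[281.89267989 175.12023635]
[ 8.57776633e+01  2.05702489e+01  6.63062254e-01 -6.14938588e-03
 -7.01348128e+01 -1.65069695e+01] [0.23887723 0.63111428 0.22612836]
row cm [ 7.7  30.99 22.91] turn -0.0
row cm [ 7.7  30.99 22.91] turn -10.0
```

```bash
python3 -m handwheel '[1.2,4.8,3.5,0, 2.4,9.6,7.1,0, 3.6,14.4,10.7,0, 4.8,19.2,14.2,0, 6,24,17.8,0, 7,28,20.7,0, 7.5,30.2,22.3,0, 7.7,31,22.9,0, 7.7,31,22.9,0, 7.7,31,22.9,0]' 5
cat > look.py <<'E'
import sys,pickle
from plant import sensors,cams
from h import *
n=sys.argv[1]; cam=sys.argv[2] if len(sys.argv)>2 else "wrist"
st=sensors.get_state();c=cams.capture(cam);pickle.dump((c,st),open(f"{n}.pkl","wb"))
cv2.imwrite(f"pics/{n}.png",cv2.convertScaleAbs(c["image"][:,:,::-1],alpha=1.3))
print(st["time_s"],st["tcp_pos"].round(4),jaw(Rm(st["eef_rot"])).round(2),st["gripper_width"],st["contact_force"].round(2),st["joints"].round(1),"tcp px",proj(c,st["tcp_pos"],True).round(1))
E
python3 look.py w1
```

```text
time_s: 1.55
tcp_pos: [0.4476, 0.3083, 0.1498]
eef_rot: [163.4, 90.0, 52.7]
contact_force: [0.4, 0.1, 1.0]
gripper_width: 0.05
1.55 [0.4476 0.3083 0.1498] -110.68 0.05004352721037571 [0.36 0.06 0.96] [ 55.2  11.9 -22.1   0.  -55.9  14.1] tcp px [281.7 257.9]
```

View pics/w1.png

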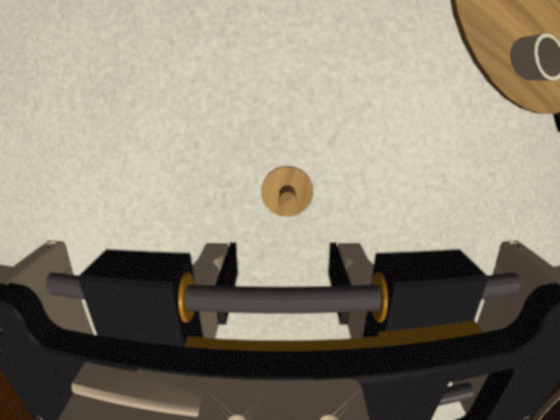

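```bash
cat > lid.py <<'E'
import sys,pickle
from h import *
n=sys.argv[1];z=float(sys.argv[2]);u0,v0,amin=map(float,sys.argv[3:6])
c,st=pickle.load(open(n+".pkl","rb"))
hsv=cv2.cvtColor(c["image"],cv2.COLOR_RGB2HSV)
m=((hsv[...,0]>5)&(hsv[...,0]<25)&(hsv[...,1]>75)&(hsv[...,2]>30)).astype(np.uint8)
m=cv2.morphologyEx(m,cv2.MORPH_OPEN,np.ones((3,3)))
cs=[k for k in cv2.findContours(m,0,cv2.CHAIN_APPROX_NONE)[0] if cv2.contourArea(k)>amin]
for k in cs:
    h=cv2.convexHull(k);el=cv2.fitEllipse(h)
    if np.hypot(el[0][0]-u0,el[0][1]-v0)>60: continue
    P=np.array([onz(c,*q[0],z,True)[:2] for q in k])
    (pc,r)=cv2.minEnclosingCircle((P*1000).astype(np.float32))
    A=np.c_[2*P,np.ones(len(P))];s=np.linalg.lstsq(A,(P**2).sum(1),rcond=None)[0]
    print("ell",el,"circle fit",s[:2].round(4),"dia",2*np.sqrt(s[2]+s[0]**2+s[1]**2).round(4),"mec",np.array(pc).round(1),2*r)
    d=Rt(jaw(Rm(st["eef_rot"]))).T@np.r_[s[:2]-st["tcp_pos"][:2],0]; print("tool offset cm",(d*100).round(2))
E
python3 lid.py w1 .012 287 190 300
```

```text
ell ((286.676513671875, 191.04049682617188), (50.15963363647461, 51.36362075805664), 79.2886734008789) circle fit [0.4445 0.3048] dia 0.0484 mec [444.6 304.9] 49.754356384277344
tool offset cm [ 0.   -0.17  0.44]
```

```bash
python3 -m handwheel '[3,-0.05,0.2,0, 6,-0.15,0.4,0, 9,-0.15,0.4,0, 9.4,-0.15,0.4,0, 9.4,-0.15,0.4,0, 9.4,-0.15,0.4,0, 9.4,-0.15,0.4,0, 9.4,-0.15,0.4,0, 9.4,-0.15,0.4,0, 9.4,-0.15,0.4,0]' 5
python3 look.py w2;python3 lid.py w2 .0125 287 225 300
```

```text
time_s: 2.85
tcp_pos: [0.445, 0.3041, 0.0556]
eef_rot: [154.4, 90.0, 43.6]
contact_force: [0.7, 0.6, -0.1]
gripper_width: 0.0503
2.85 [0.445  0.3041 0.0556] -110.73 0.050333066927068765 [ 0.66  0.57 -0.09] [ 55.2  18.  -28.7   0.  -43.3  14.1] tcp px [281.8 257.8]
ell ((281.18145751953125, 227.29257202148438), (68.63739776611328, 72.90882873535156), 88.75525665283203) circle fit [0.4447 0.3048] dia 0.049 mec [444.7 304.7] 50.127105712890625
tool offset cm [ 0.   -0.06 -0.05]
```

View pics/w2.png

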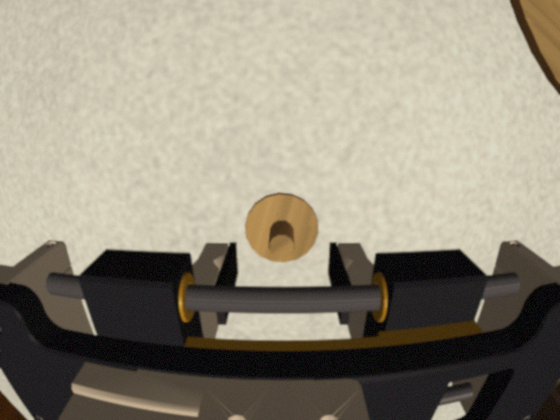

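```bash
python3 -m handwheel '[1.5,-0.05,-0.03,0, 3,-0.05,-0.05,0, 3.9,-0.05,-0.05,0, 3.9,-0.05,-0.05,0, 3.9,-0.05,-0.05,0, 3.9,-0.05,-0.05,0, 3.9,-0.05,-0.05,0, 3.9,-0.05,-0.05,0, 3.9,-0.05,-0.05,0, 3.9,-0.05,-0.05,0]' 5
python3 -m handwheel '[0,0,0,0, 0,0,0,0, 0,0,0,0, 0,0,0,0, 0,0,0,0, -2,0,0,0, -6,0,0,0, -11,0,0,0, -13,0,0,0, -13,0,0,0]' 0.5 20
python3 look.py w3
```

```text
time_s: 4.15
tcp_pos: [0.4447, 0.3048, 0.0166]
eef_rot: [169.8, 90.0, 59.0]
contact_force: [-0.5, -0.5, -0.0]
gripper_width: 0.0503
time_s: 5.4
tcp_pos: [0.4453, 0.3056, 0.1484]
eef_rot: [163.5, 89.8, 52.8]
contact_force: [-0.4, 0.5, -1.3]
gripper_width: 0.0151
5.4 [0.4453 0.3056 0.1484] -110.72 0.015092083498146301 [-0.43  0.51 -1.25] [ 55.3  11.6 -22.8   0.  -55.4  14. ] tcp px [281.8 257.9]
```

View pics/w3.png

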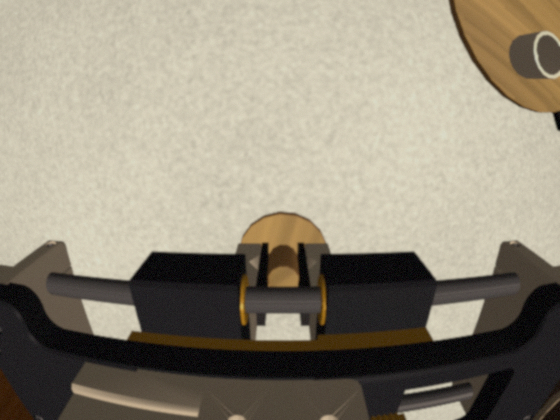

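```bash
cat > inhand.py <<'E'
import sys,pickle
from h import *
from scipy.optimize import least_squares
n=sys.argv[1];dz=float(sys.argv[2]);r=float(sys.argv[3]);vmax=float(sys.argv[4])
c,st=pickle.load(open(n+".pkl","rb"))
hsv=cv2.cvtColor(c["image"],cv2.COLOR_RGB2HSV)
m=((hsv[...,0]>5)&(hsv[...,0]<25)&(hsv[...,1]>75)&(hsv[...,2]>30)).astype(np.uint8)
m=cv2.morphologyEx(m,cv2.MORPH_OPEN,np.ones((3,3)))
cs=[k for k in cv2.findContours(m,0,cv2.CHAIN_APPROX_NONE)[0] if cv2.contourArea(k)>200]
pts=[]
for k in cs:
    el=k.reshape(-1,2)
    if 150<el[:,0].mean()<400 and 190<el[:,1].min()<270: pts+= [q for q in el if q[1]<vmax]
pts=np.array(pts,float);
# top arc only: uppermost pixel per column
cols={}
for u,v in pts: cols[u]=min(v,cols.get(u,999))
pts=np.array([(u,v-.5) for u,v in cols.items()])
print(len(pts),pts.min(0),pts.max(0))
z=st["tcp_pos"][2]-dz
P=np.array([onz(c,*q,z,True)[:2] for q in pts])
s=least_squares(lambda p:np.hypot(*(P-p).T)-r,st["tcp_pos"][:2],loss="soft_l1",f_scale=.0005)
print("centre",s.x.round(4),"rms",np.sqrt(np.mean(s.fun**2)))
d=Rt(jaw(Rm(st["eef_rot"]))).T@np.r_[s.x-st["tcp_pos"][:2],0];print("tool offset cm",(d*100).round(2))
E
python3 inhand.py w3 .004 .025 238
```

```text
81 [242.  211.5] [322.  236.5]
centre [0.4452 0.3051] rms 0.0002403521458242637
tool offset cm [0.   0.01 0.05]
```

Run:
```python
from h import *
plan([.4449,.3050,.147],-110.73,[.544,.005,.13],-110.73)
```

```text
row cm [ 1.7  19.89 24.55] turn -0.0
```

```bash
python3 -m handwheel '[0,2,2.5,0, 0,5,6.2,0, 0,8,9.9,0, 0,11,13.6,0, 0.5,14,17.3,0, 1,17,21,0, 1.5,19,23.5,0, 1.7,19.9,24.5,0, 1.7,19.9,24.5,0, 1.7,19.9,24.5,0]'
python3 look.py w4; python3 inhand.py w4 .004 .025 238
```

```text
time_s: 6.7
tcp_pos: [0.5438, 0.0058, 0.1292]
eef_rot: [-56.0, 90.0, -166.7]
contact_force: [-0.4, 0.1, -0.6]
gripper_width: 0.0155
6.7 [0.5438 0.0058 0.1292] -110.7 0.015522407856250081 [-0.44  0.07 -0.57] [ 21.3  13.2 -23.5  -0.  -53.3  48. ] tcp px [281.8 257.9]Traceback (most recent call last):
  File "inhand.py", line 19, in <module>
    print(len(pts),pts.min(0),pts.max(0))
                   ~~~~~~~^^^
    return umr_minimum(a, axis, None, out, keepdims, initial, where)
ValueError: zero-size array to reduction operation minimum which has no identity
```

View pics/w4.png

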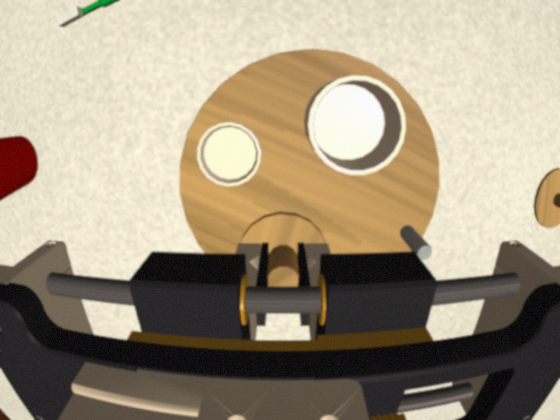

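```bash
python3 -m handwheel '[0,-2,0,0, 0,-5,0,0, 0,-8,0,0, 0,-10,0,0, 0,-10,0,0, 0,-10,0,0, 0,-10,0,0, 0,-10,0,0, 0,-10,0,0, 0,-10,0,0]'
python3 look.py w5
```

```text
time_s: 8.0
tcp_pos: [0.4506, 0.0405, 0.1295]
eef_rot: [-41.4, 90.0, -152.2]
contact_force: [-0.4, -0.3, 0.3]
gripper_width: 0.0155
8.0 [0.4506 0.0405 0.1295] -110.75 0.015495423548553308 [-0.35 -0.28  0.31] [ 30.2   4.7 -34.2  -0.  -51.1  39. ] tcp px [281.8 257.9]
```

View pics/w5.png

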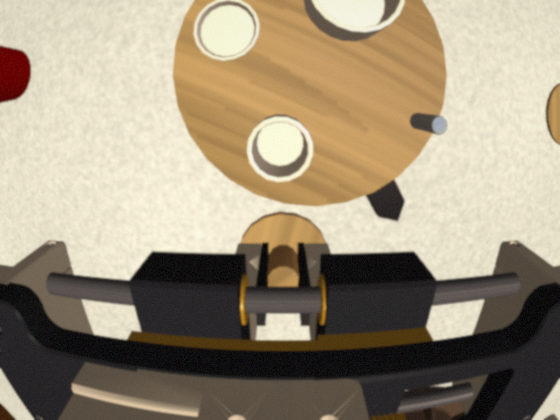

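```bash
cat > rim.py <<'E'
import sys,pickle
from h import *
n=sys.argv[1];u0,v0,R=map(float,sys.argv[2:5]);z=float(sys.argv[5]) if len(sys.argv)>5 else .07
c,st=pickle.load(open(n+".pkl","rb"));im=c["image"].astype(float)
hsv=cv2.cvtColor(c["image"],cv2.COLOR_RGB2HSV)
y0,y1,x0,x1=int(max(0,v0-1.6*R)),int(v0+1.6*R),int(u0-1.6*R),int(u0+1.6*R)
cv2.imwrite(f"pics/{n}_rim.png",cv2.resize(c["image"][y0:y1,x0:x1,::-1],None,fx=5,fy=5,interpolation=cv2.INTER_CUBIC))
# warm rim boundary: outer edge where rim (bright) meets wood: scan rays outward->inward for wood->rim
b=cv2.GaussianBlur(c["image"],(3,3),0).astype(float); q=b[...,2]  # blue channel: rim high, wood low
from scipy.ndimage import map_coordinates
rr=np.arange(R*.78,R*1.35,.25);P=[];rs=[]
for a in np.radians(np.arange(0,360,4)):
    pr=map_coordinates(q,[v0+rr*np.sin(a),u0+rr*np.cos(a)],order=1,cval=np.nan)
    if np.isnan(pr).any(): continue
    g=np.gradient(pr); i=np.argmin(g)
    if g[i]<-5: P.append((u0+rr[i]*np.cos(a),v0+rr[i]*np.sin(a)))
P=np.array(P,np.float32);el=cv2.fitEllipseDirect(P)
W=np.array([onz(c,*p,z,True)[:2] for p in P])
from scipy.optimize import least_squares
s=least_squares(lambda p:np.hypot(*(W-p[:2]).T)-p[2],np.r_[W.mean(0),.025],loss="soft_l1",f_scale=.0005)
print(len(P),"ell",np.round(el[0],1),np.round(el[1],1),"centre",s.x[:2].round(4),"dia",(2*s.x[2]).round(4),"rms",np.sqrt(np.mean(s.fun**2)).round(5))
d=Rt(jaw(Rm(st["eef_rot"]))).T@np.r_[s.x[:2]-st["tcp_pos"][:2],0];print("tool offset cm",(d*100).round(2))
E
python3 rim.py w5 280 149 33; python3 rim.py w4 356 125 49
```

```text
90 ell [279.5 148.9] [65.5 66.6] centre [0.4983 0.0242] dia 0.0451 rms 0.00015
tool offset cm [ 0.    5.04 -0.17]
90 ell [356.6 126. ] [96.2 98.6] centre [ 0.5888 -0.0665] dia 0.069 rms 0.00202
tool offset cm [0.   6.76 5.17]
```

View pics/w5_rim.png

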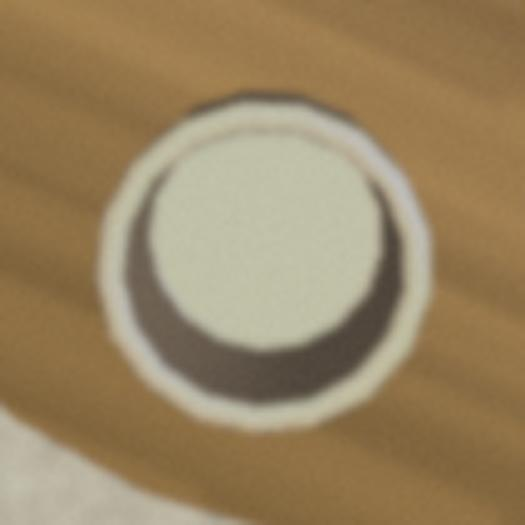

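```bash
python3 inhand.py w5 .004 .025 238; python3 -m handwheel '[0,1.5,-0.05,0, 0,3.5,-0.15,0, 0,4.8,-0.22,0, 0,5.03,-0.22,0, 0,5.03,-0.22,0, 1.5,5.03,-0.22,0, 3,5.03,-0.22,0, 3.6,5.03,-0.22,0, 3.6,5.03,-0.22,0, 3.6,5.03,-0.22,0]'
python3 look.py w6
```

```text
80 [243.  212.5] [322.  235.5]
centre [0.4504 0.04  ] rms 0.00020392243684550008
tool offset cm [0.   0.   0.05]
time_s: 9.3
tcp_pos: [0.4986, 0.025, 0.0938]
eef_rot: [116.2, 90.0, 5.5]
contact_force: [-0.1, 0.2, -0.8]
gripper_width: 0.0156
9.3 [0.4986 0.025  0.0938] -110.72 0.015555002201446826 [-0.11  0.15 -0.75] [ 25.5  11.7 -31.3   0.  -47.   43.8] tcp px [281.8 257.9]
```

View pics/w6.png

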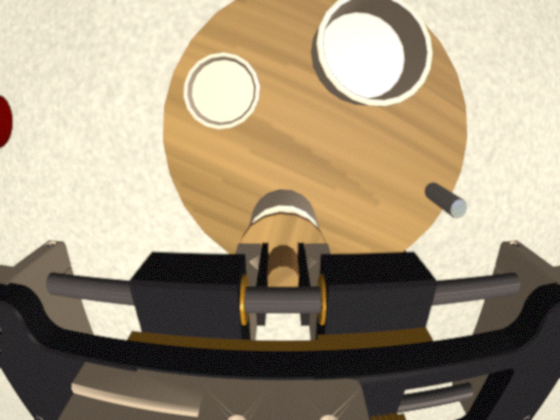

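```bash
python3 -m handwheel '[0.3,0,0,0, 0.6,0,0,0, 0.8,0,0,0, 1.0,0,0,0, 1.2,0,0,0, 1.4,0,0,0, 1.55,0,0,0, 1.55,0,0,0, 1.55,0,0,0, 1.55,0,0,0]'
python3 look.py w7
```

```text
time_s: 10.6
tcp_pos: [0.4986, 0.0251, 0.0785]
eef_rot: [134.2, 90.0, 23.5]
contact_force: [-1.8, 1.5, 5.9]
gripper_width: 0.0156
10.6 [0.4986 0.0251 0.0785] -110.72 0.015558623862399633 [-1.8   1.55  5.88] [ 25.5  12.9 -32.3   0.  -44.8  43.8] tcp px [281.8 257.9]
```

View pics/w7.png

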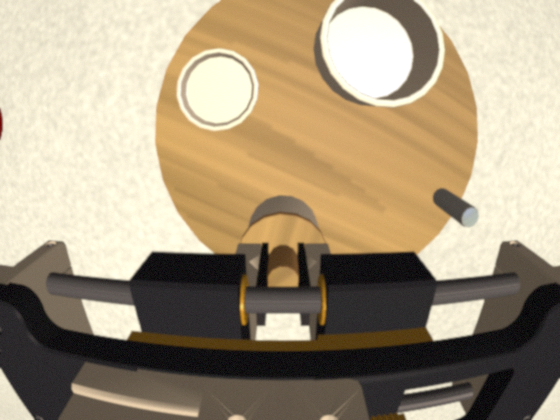

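```bash
python3 -m handwheel '[-0.05,0,0,0, -0.05,0,0,0, -0.05,0,0,0, -0.05,0,0,0, -2,0,0,0, -5,0,0,0, -7,-1.5,0,0, -7,-4,0,0, -7,-5,0,0, -7,-5,0,0]' 5
python3 look.py w8
```

```text
time_s: 11.9
tcp_pos: [0.4514, 0.0427, 0.1482]
eef_rot: [125.5, 90.0, 14.9]
contact_force: [1.0, 1.2, -0.4]
gripper_width: 0.05
11.9 [0.4514 0.0427 0.1482] -110.67 0.05004138477045456 [ 0.96  1.18 -0.45] [ 30.4   3.4 -32.6   0.  -53.9  38.9] tcp px [281.8 257.9]
```

View pics/w8.png

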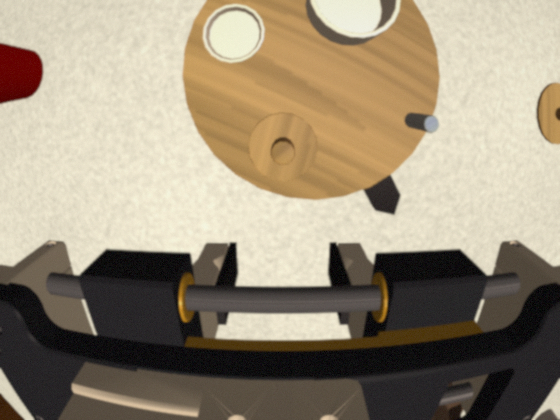

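Run:
```python
from h import *
plan([.4512,.0425,.148],-110.7,[.431,-.2915,.12],-110.73)
```

```text
row cm [ 2.8   9.92 31.96] turn 0.0
```

```bash
python3 -m handwheel '[0,0.9,3,0, 0,2.4,8,0, 0,4,13,0, 0,5.5,18,0, 0.5,7.2,23,0, 1.5,8.6,28,0, 2.4,9.6,31,0, 2.8,9.92,31.96,0, 2.8,9.92,31.96,0, 2.8,9.92,31.96,0]' 5
python3 look.py w9; python3 lid.py w9 .0125 281 200 500
```

```text
time_s: 13.2
tcp_pos: [0.4316, -0.2908, 0.1202]
eef_rot: [95.6, 90.0, -15.1]
contact_force: [0.1, 0.0, -0.9]
gripper_width: 0.05
13.2 [ 0.4316 -0.2908  0.1202] -110.69 0.049966772573997495 [ 0.05  0.04 -0.91] [-12.3  11.7 -27.    0.  -51.3  81.7] tcp px [281.8 257.8]
ell ((287.3769226074219, 198.95492553710938), (81.2203140258789, 84.30061340332031), 86.39543914794922) circle fit [ 0.429  -0.2949] dia 0.0724 mec [ 429.1 -294.9] 73.567626953125
tool offset cm [ 0.   -0.1   0.47]
```

View pics/w9.png

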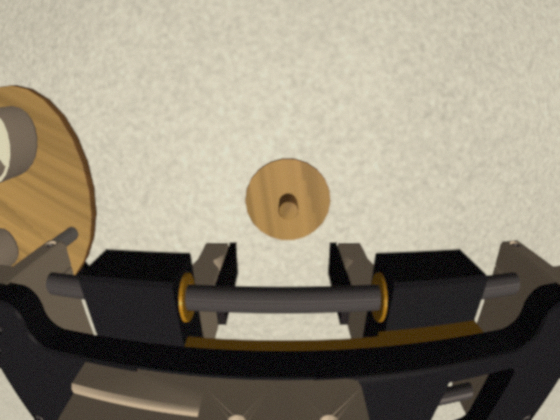

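```bash
python3 -m handwheel '[2,-0.05,0.2,0, 5,-0.1,0.42,0, 7.5,-0.1,0.42,0, 9,-0.1,0.42,0, 9.9,-0.1,0.42,0, 10.3,-0.1,0.42,0, 10.3,-0.1,0.42,0, 10.3,-0.1,0.42,0, 10.3,-0.1,0.42,0, 10.3,-0.1,0.42,0]' 5
python3 look.py w10
```

```text
time_s: 14.5
tcp_pos: [0.429, -0.2951, 0.0174]
eef_rot: [95.1, 90.0, -15.7]
contact_force: [0.4, -0.2, -0.4]
gripper_width: 0.0499
14.5 [ 0.429  -0.2951  0.0174] -110.73 0.04994519536114568 [ 0.36 -0.24 -0.4 ] [-12.9  19.8 -33.    0.  -37.1  82.2] tcp px [281.7 257.8]
```

View pics/w10.png

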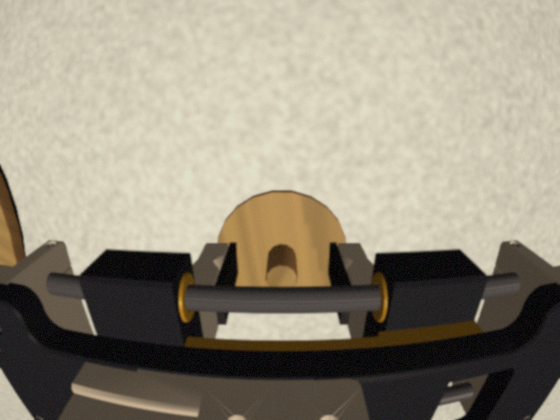

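```bash
python3 -m handwheel '[0,0,0,0, 0,0,0,0, 0,0,0,0, 0,0,0,0, 0,0,0,0, -2,0,0,0, -6,0,0,0, -10,0,0,0, -11.8,0,0,0, -11.8,0,0,0]' 0.5 20
python3 look.py w11; python3 inhand.py w11 .004 .037 238
 python3 - <<'E'
from h import *
plan([.429,-.2952,.135],-110.73,[.533,-.045,.135],-110.73)
E
```

```text
time_s: 15.8
tcp_pos: [0.4297, -0.2952, 0.1364]
eef_rot: [97.3, 89.8, -13.4]
contact_force: [0.2, -0.1, -1.1]
gripper_width: 0.0152
15.8 [ 0.4297 -0.2952  0.1364] -110.73 0.01524214718095664 [ 0.18 -0.11 -1.13] [-12.9  10.6 -25.9   0.  -53.3  82.2] tcp px [281.7 257.9]
127 [219.  190.5] [345.  236.5]
centre [ 0.4296 -0.2957] rms 0.000265438280635565
tool offset cm [0.   0.01 0.05]
row cm [  0.     0.87 -27.08] turn -0.0
```

View pics/w11.png

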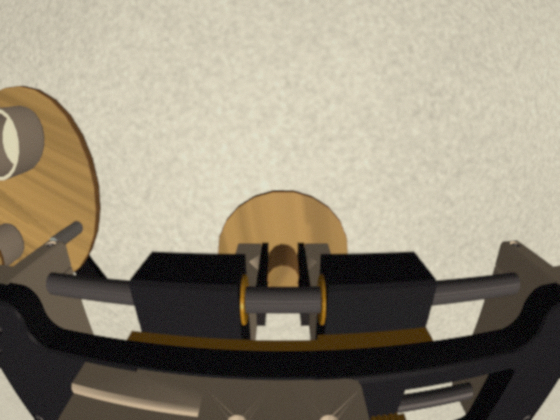

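```bash
python3 -m handwheel '[0,0,-3,0, 0,0.2,-8,0, 0,0.4,-13,0, 0,0.6,-18,0, 0,0.8,-22.5,0, 0,0.87,-25.5,0, 0,0.87,-27.1,0, 0,0.87,-27.1,0, 0,0.87,-27.1,0, 0,0.87,-27.1,0]'
python3 look.py w12
```

```text
time_s: 17.1
tcp_pos: [0.5325, -0.0455, 0.1349]
eef_rot: [-56.6, 90.0, -167.4]
contact_force: [-0.4, 0.2, -2.1]
gripper_width: 0.0152
17.1 [ 0.5325 -0.0455  0.1349] -110.8 0.015213941659123448 [-0.45  0.18 -2.09] [ 16.1  12.  -24.3  -0.  -53.8  53.1] tcp px [281.8 257.9]
```

View pics/w12.png

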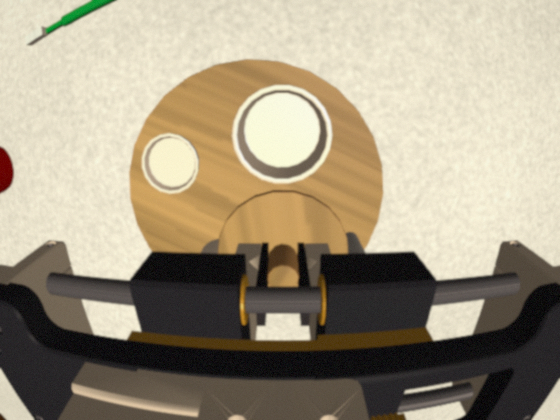

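```bash
python3 rim.py w12 282 134 49.5
```

```text
90 ell [281.6 136.7] [91.3 99.6] centre [ 0.5876 -0.0662] dia 0.0677 rms 0.00241
tool offset cm [ 0.    5.89 -0.02]
```

View pics/w12_rim.png

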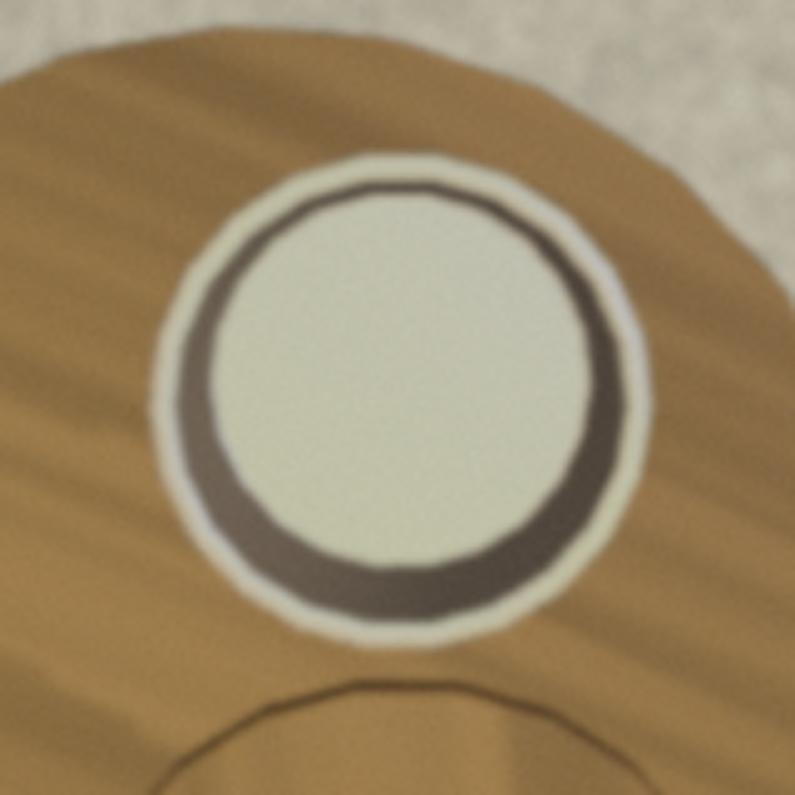

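```bash
sed -i 's/R\*.78,R\*1.35/R*.94,R*1.1/' rim.py; python3 rim.py w12 282.5 134 50;python3 rim.py w5 279.5 149 33;python3 inhand.py w11 .004 .037 238
```

```text
90 ell [281.7 133.7] [ 98.8 100. ] centre [ 0.5886 -0.0666] dia 0.0691 rms 0.00016
tool offset cm [ 0.    6.   -0.02]
90 ell [279.5 148.9] [65.5 66.5] centre [0.4983 0.0242] dia 0.045 rms 0.00017
tool offset cm [ 0.    5.04 -0.17]
127 [219.  190.5] [345.  236.5]
centre [ 0.4296 -0.2957] rms 0.000265438280635565
tool offset cm [0.   0.01 0.05]
```

```bash
python3 -m handwheel '[0,1.5,-0.02,0, 0,3.5,-0.05,0, 0,5.5,-0.07,0, 0,6,-0.07,0, 0,6,-0.07,0, 1.5,6,-0.07,0, 3,6,-0.07,0, 3.9,6,-0.07,0, 4.1,6,-0.07,0, 4.1,6,-0.07,0]'
python3 look.py w13
```

```text
time_s: 18.4
tcp_pos: [0.5894, -0.0652, 0.0941]
eef_rot: [1.5, 90.0, -109.2]
contact_force: [-0.4, 0.2, -0.7]
gripper_width: 0.015
18.4 [ 0.5894 -0.0652  0.0941] -110.71 0.014974657540008972 [-0.39  0.2  -0.66] [ 12.6  19.6 -19.6   0.  -50.7  56.7] tcp px [281.7 257.9]
```

View pics/w13.png

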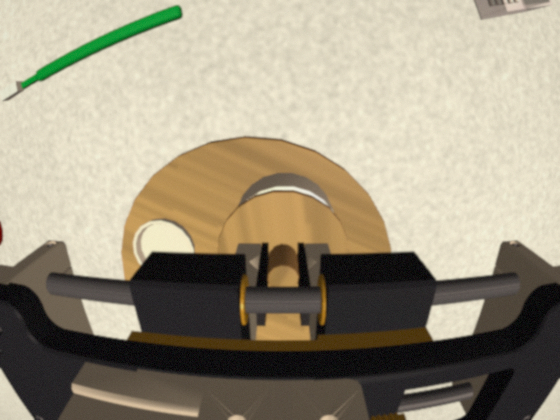

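Run:
```python
import pickle
from plant import sensors
from h import *
c,st=pickle.load(open("w13.pkl","rb"))
cv2.imwrite("pics/w13z.png",cv2.resize(c["image"][165:265,205:360,::-1],None,fx=5,fy=5,interpolation=cv2.INTER_CUBIC))
# predicted rim inner/outer with jar centre and with lid
j=jaw(Rm(st["eef_rot"]));R=Rt(j)
from plant import cams
A=[]
for i in range(4):
    A.append(sensors.get_state()["tcp_pos"]); cams.capture("wrist")
print(np.round(A,4))
```

```text
[[ 0.5896 -0.0652  0.0943]
 [ 0.5897 -0.0652  0.0945]
 [ 0.5896 -0.0651  0.0945]
 [ 0.5896 -0.0652  0.0946]]
```

View pics/w13z.png

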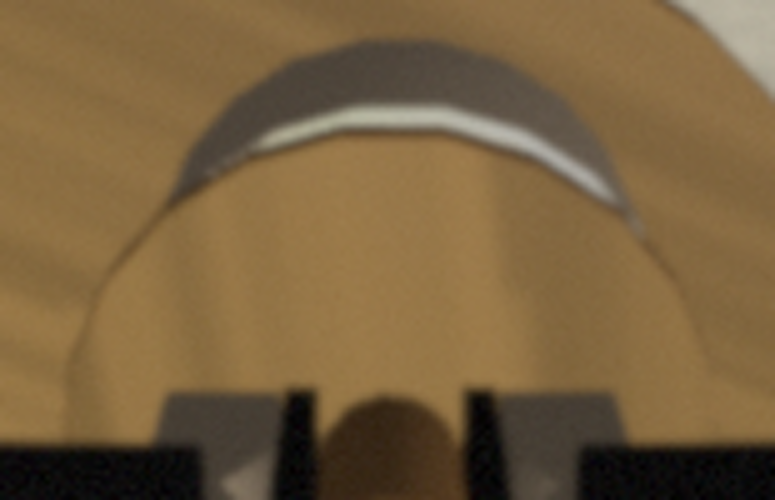

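```bash
python3 - <<'E'
import pickle
from h import *
from scipy.optimize import least_squares
c,st=pickle.load(open("w13.pkl","rb"))
px=np.array([(262,132),(300,117),(350,105),(395,102),(440,104),(480,115),(530,131),(570,152),(605,178)])/5+[205-.4,165-.4]
W=np.array([onz(c,*p,.07,True)[:2] for p in px])
s=least_squares(lambda p:np.hypot(*(W-p).T)-.035,[.5886,-.0666]);print(s.x.round(4),s.fun.round(4))
d=Rt(jaw(Rm(st["eef_rot"]))).T@np.r_[s.x-st["tcp_pos"][:2],0];print("tool offset cm",(d*100).round(2))
E
python3 inhand.py w13 .004 .037 238; python3 inhand.py w12 .004 .037 238
```

```text
[ 0.5887 -0.0667] [ 0.0002  0.0001  0.     -0.0001 -0.     -0.0004 -0.0001  0.0001  0.0003]
tool offset cm [ 0.   -0.01  0.17]Traceback (most recent call last):
  File "inhand.py", line 19, in <module>
    print(len(pts),pts.min(0),pts.max(0))
                   ~~~~~~~^^^
    return umr_minimum(a, axis, None, out, keepdims, initial, where)
ValueError: zero-size array to reduction operation minimum which has no identity
Traceback (most recent call last):
  File "inhand.py", line 19, in <module>
    print(len(pts),pts.min(0),pts.max(0))
                   ~~~~~~~^^^
ValueError: zero-size array to reduction operation minimum which has no identity
```

Excellent agreement. Correct +0.12 cm in z, then descend.

```bash
python3 -m handwheel '[0,-0.02,0.12,0, 0,-0.02,0.12,0, 0.3,-0.02,0.12,0, 0.6,-0.02,0.12,0, 0.9,-0.02,0.12,0, 1.2,-0.02,0.12,0, 1.4,-0.02,0.12,0, 1.55,-0.02,0.12,0, 1.55,-0.02,0.12,0, 1.55,-0.02,0.12,0]'
python3 look.py w14
```

```text
time_s: 19.9
tcp_pos: [0.5887, -0.0662, 0.079]
eef_rot: [110.0, 90.0, -0.7]
contact_force: [-2.4, 1.3, 5.3]
gripper_width: 0.0153
19.9 [ 0.5887 -0.0662  0.079 ] -110.71 0.015322743844882827 [-2.45  1.25  5.28] [ 12.5  20.6 -20.6   0.  -48.8  56.8] tcp px [281.8 257.9]
```

View pics/w14.png

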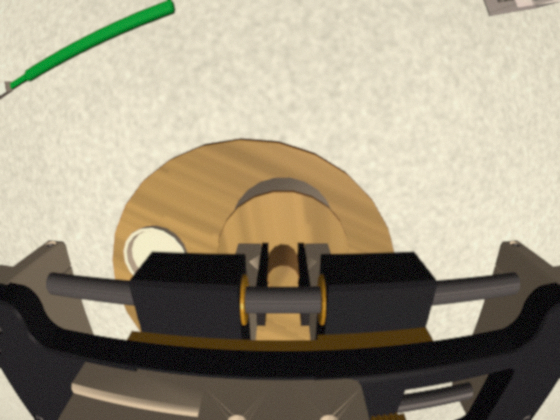

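```bash
python3 -m handwheel '[-0.05,0,0,0, -0.05,0,0,0, -0.05,0,0,0, -0.05,0,0,0, -2,0,0,0, -5,0,0,0, -7,-3,0,0, -7,-8,0,0, -7,-12,0,0, -7,-12,0,0]' 4.5
python3 look.py w15; python3 look.py s15 scene >/dev/null
```

```text
time_s: 21.2
tcp_pos: [0.4743, -0.0234, 0.149]
eef_rot: [165.4, 90.0, 54.7]
contact_force: [0.4, -0.1, 0.6]
gripper_width: 0.0451
21.2 [ 0.4743 -0.0234  0.149 ] -110.65 0.045112227905360854 [ 0.4  -0.09  0.56] [ 21.    5.5 -30.2  -0.  -54.3  48.4] tcp px [281.8 257.9]
```

View pics/w15.png

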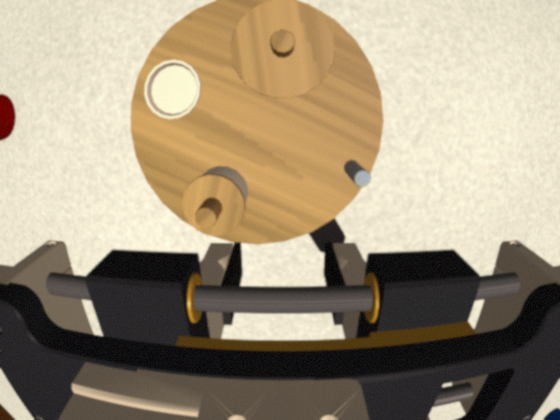

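View pics/s15.png

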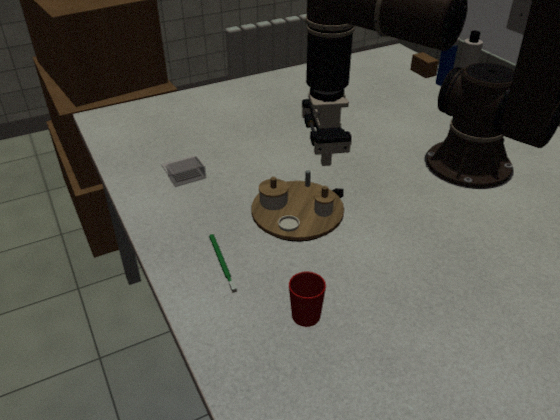

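Run:
```python
import pickle
from h import *
c,st=pickle.load(open("w5.pkl","rb")); c2,st2=pickle.load(open("w15.pkl","rb"))
cv2.imwrite("pics/z5.png",cv2.resize(c["image"][160:240,340:460,::-1],None,fx=6,fy=6,interpolation=cv2.INTER_CUBIC))
cv2.imwrite("pics/z15.png",cv2.resize(c2["image"][130:240,180:390,::-1],None,fx=3.8,fy=3.8,interpolation=cv2.INTER_CUBIC))
print(onz(c2,361.8,178,.073,True), onz(c,439.5,125,.073,True))
```

```text
[ 0.4782278  -0.08932381  0.073     ] [ 0.47793889 -0.08956299  0.073     ]
```

View pics/z5.png

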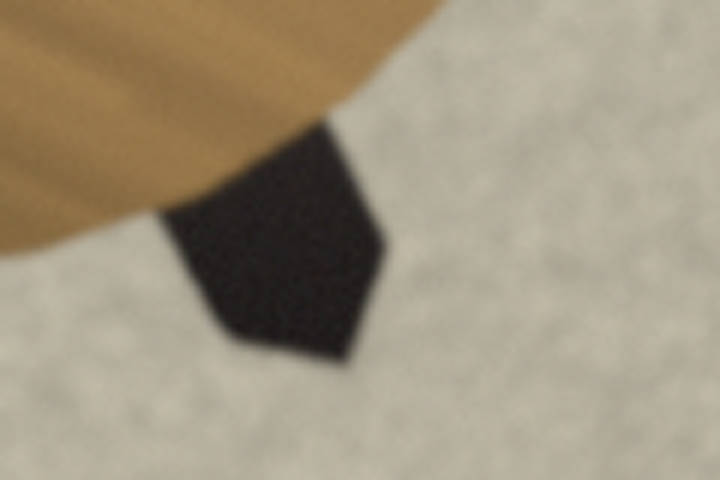

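View pics/z15.png

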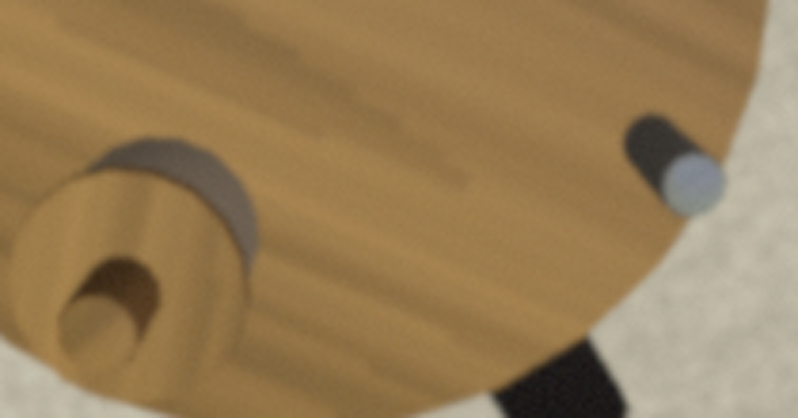

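Run:
```python
import pickle
from h import *
c,st=pickle.load(open("w5.pkl","rb"))
C=np.array([.5449,-.0226]);f=lambda u,v:onz(c,340+u/6-.4,160+v/6-.4,.01,True)[:2]
t=f(345,362);print("tip",t,np.hypot(*(t-C)),np.degrees(np.arctan2(*(t-C)[::-1])))
e1,e2=f(326,120),f(384,243);print("edge dir",np.degrees(np.arctan2(*(e2-e1)[::-1])))
e1,e2=f(165,212),f(228,330);print("edge dir",np.degrees(np.arctan2(*(e2-e1)[::-1])))
P=np.array([.4779,-.0897]);print(np.hypot(*(P-C)),np.degrees(np.arctan2(*(P-C)[::-1])))
plan([.4745,-.0236,.148],-110.73,[P[0],P[1],.12],-45.2)
plan([.4745,-.0236,.148],-110.73,[P[0],P[1],.046],-45.2)
```

```text
tip [ 0.38913981 -0.05393008] 0.15887985864651882 -168.62710680697197
edge dir -169.60322541186355
edge dir -168.82075660736203
0.0948230457220185 -134.95727384870054
row cm [2.8  2.66 6.06] turn -65.5
row cm [10.2   2.66  6.06] turn -65.5
```

```bash
python3 -m handwheel '[0.3,0.4,0.9,-9, 0.8,0.9,2,-18, 1.3,1.4,3.2,-28, 1.8,1.9,4.4,-38, 2.3,2.4,5.4,-48, 2.6,2.66,6.06,-58, 2.8,2.66,6.06,-65.5, 2.8,2.66,6.06,-65.5, 2.8,2.66,6.06,-65.5, 2.8,2.66,6.06,-65.5]' 4.5
python3 look.py w16
```

```text
time_s: 22.55
tcp_pos: [0.4801, -0.0899, 0.1206]
eef_rot: [3.5, 90.0, -41.8]
contact_force: [-0.8, -0.4, 0.1]
gripper_width: 0.0448
22.55 [ 0.4801 -0.0899  0.1206] -45.32 0.04475924683903811 [-0.83 -0.44  0.06] [ 12.5   8.7 -30.7   0.  -50.5 122.2] tcp px [281.9 257.2]
```

View pics/w16.png

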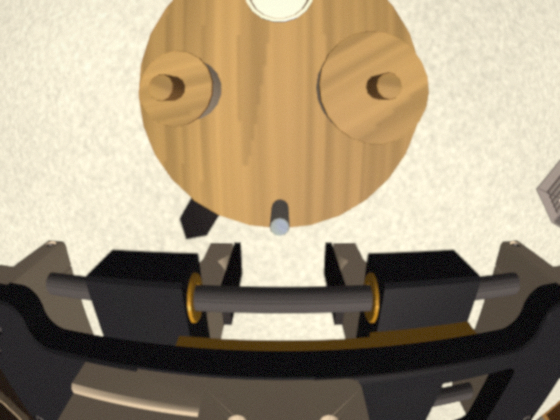

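Run:
```python
import pickle
from h import *
from plant import sensors
c,st=pickle.load(open("w16.pkl","rb"))
p=onz(c,280.3,226.5,.073,True);print(p)
s2=sensors.get_state();print(s2["tcp_pos"],s2["qd"].round(2))
print(Rt(-45.3).T@(p-s2["tcp_pos"])*100)
```

```text
[ 0.47849271 -0.08987147  0.073     ]
[ 0.4800278  -0.08985093  0.12061207] [ 0.12 -0.19 -0.07  0.03  0.05  0.43]
[ 4.76120737 -0.11055854 -0.10651693]
```

```bash
python3 -m handwheel '[1,-0.1,-0.1,0, 3,-0.1,-0.1,0, 5,-0.1,-0.1,0, 6.5,-0.1,-0.1,0, 7.4,-0.1,-0.1,0, 7.4,-0.1,-0.1,0, 7.4,-0.1,-0.1,0, 7.4,-0.1,-0.1,0, 7.4,-0.1,-0.1,0, 7.4,-0.1,-0.1,0]' 4.5
python3 -m handwheel '[0,0,0,0, 0,0,0,0, 0,0,0,0, 0,0,0,0, 0,0,0,0, 0,0,0,0, 0,0,0,0, 0,0,0,0, 0,0,0,0, 0,0,0,0]' 0.5 20
python3 look.py w17
```

```text
time_s: 23.85
tcp_pos: [0.4786, -0.0899, 0.0468]
eef_rot: [53.9, 90.0, 8.7]
contact_force: [0.6, -0.1, -0.4]
gripper_width: 0.045
time_s: 25.1
tcp_pos: [0.4784, -0.0899, 0.0465]
eef_rot: [-124.5, 90.0, -169.8]
contact_force: [-1.2, -0.6, -0.6]
gripper_width: 0.0131
25.1 [ 0.4784 -0.0899  0.0465] -45.23 0.013078387806565341 [-1.18 -0.6  -0.6 ] [ 12.6  14.5 -35.7  -0.  -39.7 122.2] tcp px [281.9 257.2]
```

View pics/w17.png

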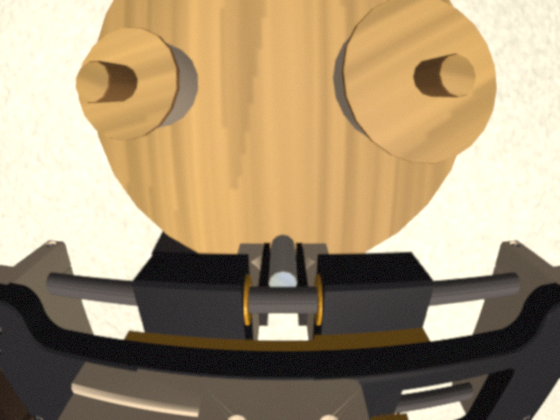

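```bash
python3 -c "
from math import *
for t in [2,6,11,16,21,26,31,36,39.5,41.2]: print(t,round(9.5*(1-cos(radians(t))),2),round(-9.5*sin(radians(t)),2))"
```

```text
2 0.01 -0.33
6 0.05 -0.99
11 0.17 -1.81
16 0.37 -2.62
21 0.63 -3.4
26 0.96 -4.16
31 1.36 -4.89
36 1.81 -5.58
39.5 2.17 -6.04
41.2 2.35 -6.26
```

```bash
python3 -m handwheel '[0,0.01,-0.33,2, 0,0.05,-0.99,6, 0,0.17,-1.81,11, 0,0.37,-2.62,16, 0,0.63,-3.4,21, 0,0.96,-4.16,26, 0,1.36,-4.89,31, 0,1.81,-5.58,36, 0,2.17,-6.04,39.5, 0,2.35,-6.26,41.2]'
python3 look.py w18
```

```text
time_s: 26.4
tcp_pos: [0.4503, -0.029, 0.0465]
eef_rot: [-75.8, 89.9, -162.3]
contact_force: [-2.9, -0.4, 2.0]
gripper_width: 0.0134
26.4 [ 0.4503 -0.029   0.0465] -86.48 0.013429260643538268 [-2.93 -0.43  2.  ] [ 21.5  11.6 -40.   -0.  -38.4  72.1] tcp px [281.7 257.6]
```

View pics/w18.png

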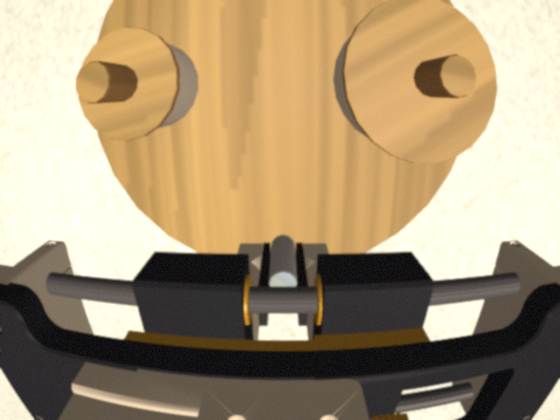

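```bash
python3 -m handwheel '[0,0.01,-0.33,2, 0,0.05,-0.99,6, 0,0.17,-1.81,11, 0,0.37,-2.62,16, 0,0.63,-3.4,21, 0,0.96,-4.16,26, 0,1.36,-4.89,31, 0,1.81,-5.58,36, 0,2.17,-6.04,39.5, 0,2.35,-6.26,41.2]'
python3 look.py w19
```

```text
time_s: 27.7
tcp_pos: [0.4697, 0.0355, 0.0464]
eef_rot: [-65.0, 89.9, 167.4]
contact_force: [-7.9, 5.8, 6.2]
gripper_width: 0.0134
27.7 [0.4697 0.0355 0.0464] -127.68 0.013434941909246365 [-7.92  5.81  6.19] [ 28.3  13.3 -37.5  -0.1 -39.2  24.1] tcp px [281.8 258. ]
```

```bash
python3 -m handwheel '[0,-0.04,-0.33,2, 0,-0.03,-0.99,6, 0,0.06,-1.83,11, 0,0.25,-2.65,16, 0,0.52,-3.45,21, 0,0.85,-4.22,26, 0,1.25,-4.95,31, 0,1.71,-5.65,36, 0,2.08,-6.12,39.5, 0,2.26,-6.34,41.2]'
python3 look.py w20; python3 look.py t20 top; python3 look.py s20 scene
```

```text
time_s: 29.0
tcp_pos: [0.5278, 0.0716, 0.0465]
eef_rot: [-170.1, 90.0, 21.0]
contact_force: [-1.3, -0.1, -0.4]
gripper_width: 0.0132
29.0 [0.5278 0.0716 0.0465] -168.85 0.013239668146498915 [-1.28 -0.14 -0.4 ] [ 28.8  18.2 -30.    0.  -41.7 -17.7] tcp px [282.2 258.3]
29.05 [0.528  0.0716 0.0466] -168.91 0.013547762326949913 [ 1.18  0.53 -1.71] [ 28.8  18.2 -30.    0.  -41.7 -17.8] tcp px [252.1 238.6]
29.1 [0.5278 0.0716 0.0466] -168.81 0.01330455273780026 [ 0.3  -0.21 -0.7 ] [ 28.8  18.2 -30.    0.  -41.7 -17.7] tcp px [323.8 219.1]
```

View pics/w20.png

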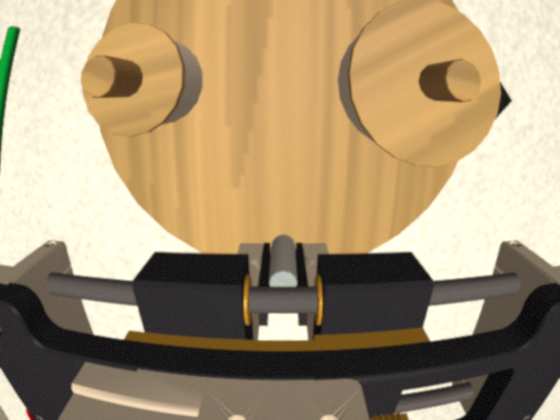

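View pics/t20.png

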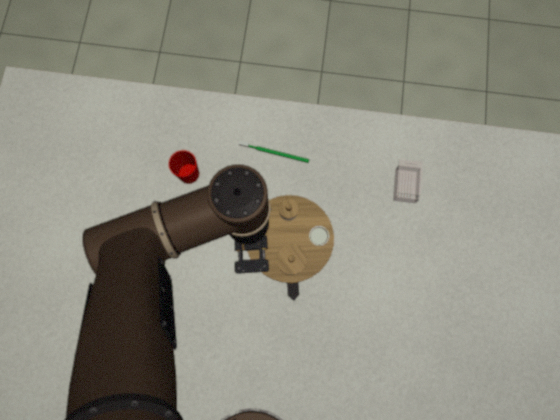

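View pics/s20.png

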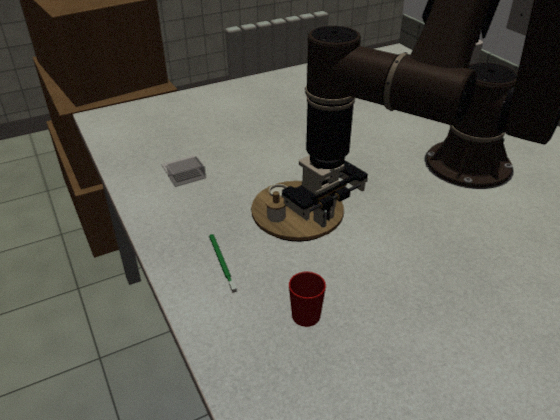

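Run:
```python
import pickle
from h import *
c,st=pickle.load(open("w20.pkl","rb"));t,_=pickle.load(open("t20.pkl","rb"))
cv2.imwrite("pics/w20z.png",cv2.resize(c["image"][0:170,330:530,::-1],None,fx=3.5,fy=3.5,interpolation=cv2.INTER_CUBIC))
cv2.imwrite("pics/t20z.png",cv2.resize(t["image"][190:310,240:340,::-1],None,fx=5,fy=5,interpolation=cv2.INTER_CUBIC))
hsv=cv2.cvtColor(c["image"],cv2.COLOR_RGB2HSV)
C=np.array([.5449,-.0226]);a=np.radians(-168.7);f=np.array([np.cos(a),np.sin(a)]);l=np.array([f[1],-f[0]])
for n,p in [("w knob",onz(c,463,80,.101,True)),("n knob",onz(c,99.5,76.5,.101,True)),("tip w",onz(c,511,98.5,.01,True)),("knob t",onz(t,291.3,258.5,.101)),("tip t",onz(t,294,300,.01))]:
    d=p[:2]-C;print(n,p[:2].round(4),"front",(d@f).round(4),"left",(d@l).round(4))
```

```text
w knob [ 0.4844 -0.0333] front 0.0614 left 0.0014
n knob [ 0.609 -0.01 ] front -0.0653 left -0.0002
tip w [ 0.3889 -0.055 ] front 0.1593 left -0.0012
knob t [ 0.4841 -0.0323] front 0.0615 left 0.0024
tip t [ 0.3919 -0.0533] front 0.156 left -0.0001
```

View pics/w20z.png

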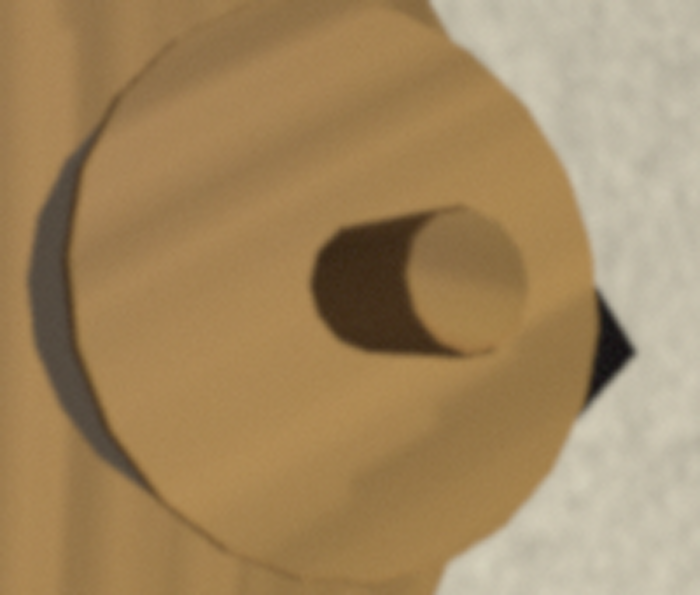

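View pics/t20z.png

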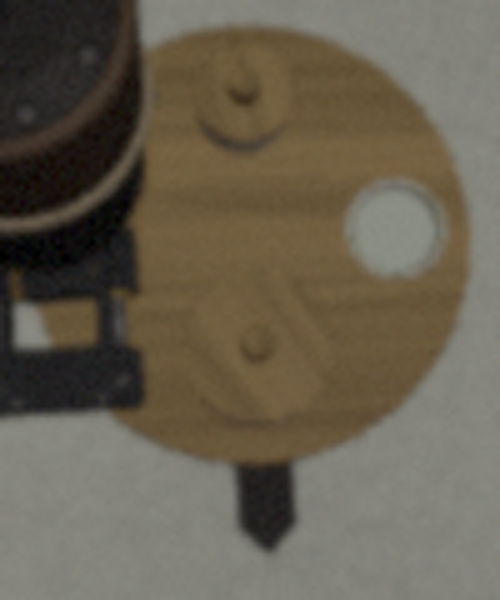

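```bash
python3 -m handwheel '[0,0,0.1,-0.6, 0,0,0.2,-1.2, 0,0,0.28,-1.7, 0,0,0.28,-1.7, 0,0,0.28,-1.7, 0,0,0.28,-1.7, 0,0,0.28,-1.7, 0,0,0.28,-1.7, 0,0,0.28,-1.7, 0,0,0.28,-1.7]' 0.5 25
python3 look.py w21
```

```text
time_s: 30.4
tcp_pos: [0.5245, 0.0709, 0.0466]
eef_rot: [10.8, 90.0, -156.4]
contact_force: [-0.5, 0.5, -0.6]
gripper_width: 0.0133
30.4 [0.5245 0.0709 0.0466] -167.13 0.013329034005820927 [-0.47  0.5  -0.55] [ 28.9  17.9 -30.4  -0.  -41.6 -16.1] tcp px [282.2 258.3]
```

View pics/w21.png

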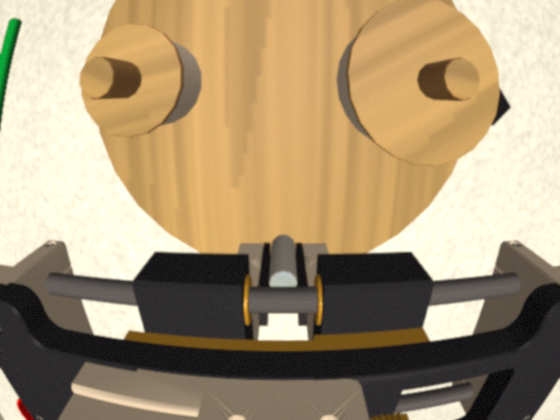

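Run:
```python
import pickle
from h import *
from plant import workorder,sensors
c,st=pickle.load(open("w21.pkl","rb"))
C=np.array([.5449,-.0226]);a=np.radians(-168.7);f=np.array([np.cos(a),np.sin(a)]);l=np.array([f[1],-f[0]])
p=[]
for n,q in [("w knob",onz(c,461.5,79,.101,True)),("n knob",onz(c,98,78,.101,True)),("tip",onz(c,509.5,105,.01,True))]:
    d=q[:2]-C;print(n,"front",(d@f).round(4),"left",(d@l).round(4));p.append(abs(d@l))
print(sensors.get_state()["qd"].round(2))
if p[0]<.004: workorder.close_job();print("closed")
```

```text
w knob front 0.0614 left -0.0007
n knob front -0.0654 left 0.0022
tip front 0.1589 left -0.0012
[ 0.04  0.08  0.02 -0.09 -0.05  0.01]
the job is handed in; nothing more can be done
closed
```

I seated both lids on their jars and let go of them. I then gripped the peg at 25 N, turned the carousel about 122° clockwise to put the wide jar at the front, and handed the job in with the peg still gripped. The job took 30.4 s of the 64 s allowed.

What my last checks showed:
- **Lids:** both are upright and flat on their rims in the wrist picture. Each stopped at the expected height when lowered, with about 5–6 N of contact. The knobs measured 61.4 mm and 65.4 mm from the axis, against 62 mm and 66 mm expected.
- **Wide jar at the front:** its centre is about 0.7 mm from the carousel-to-tongue line, or about 0.5 mm if I use the tip position measured in the same picture. The limit is 7 mm.
- **Turntable and peg:** the arm's joint speeds were near zero, outside forces were under 1 N, and the fingers were closed at 13.3 mm on the 14 mm peg.
- **Bystanders:** the cup, box and toothbrush had not moved in the top view just before the final nudge of 1.7°. I did not measure them again after it.

**Disagreements and one correction:**
- The cameras differed by 1–5 mm, so I used wrist-camera measurements relative to the tool.
- The wide lid hung 1.2 mm to one side above its jar, and I corrected that before lowering it.
- During the turn the sideways force rose to about 10 N because my path ran slightly inside the peg's circle. I widened the path, and the force fell back to about 1 N.

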